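Find the high spot of an off-centre polishing wheel

TASK

Slide the dial indicator gently in by its post until its sprung plunger rests on the rim of the wheel, pressed in about half of its travel. Then turn the wheel by its crank grip through one full turn, watching the indicator, with the plunger pressing on the rim all the way and never bottomed out. Finally bring the highest spot of the rim squarely under the plunger, let go and leave it there, with the things standing around left where they are.

Things in the scene. Friction and masses are not known exactly. Their poses are not given: they have to be found in the camera images.
- stand: grey truing stand fixed to the bench, a plate 150 x 330 x 14 mm. Origin at bench height under the spindle's vertical axis; the slide bed with the indicator runs from there along its -y; z up.
- axis (a point): point on the spindle's vertical axis, 44 mm above the bench, at the height of the plunger. The grey polishing wheel (110 mm diameter, rim 31 to 56 mm above the bench) is clamped 3 mm off this axis, to an unknown side, so the distance from the axis to the rim varies smoothly from 52 mm (lowest spot) to 58 mm (highest spot) round the wheel.
- spindle (a joint): angle of the spindle, which carries wheel and crank together, rad, positive anticlockwise from above; it turns without end either way and stays where it is left (light friction, 0.06 N m). At 0 the crank grip lies on the stand's +x side; it starts between -0.5 and 0.5. The high spot's place on the wheel is not marked.
- turntable: the turning steel table with the wheel, clamp and crank arm on it. Origin on the spindle axis at bench height; its x axis points to the crank grip and turns with it.
- crank (a point): centre of the crank's wooden grip: an upright cylinder 18 mm in diameter, from 73 to 111 mm above the bench, that spins freely on its own pin, 40 mm from the spindle axis; this point is 95 mm above the bench. Below it is the flat crank arm, top at 70 mm. A gripper can hold the grip and go round the circle without turning itself.
- carriage: dial indicator on its slide: aluminium block, round black dial case 50 mm in diameter lying flat with its top at 56 mm above the bench, white face and a black needle (needle turns clockwise, 300 degrees for the whole plunger travel). It slides along the stand's y (+y is towards the wheel) over 45 mm, with about 8 N of friction, and stays where it is left. Origin at bench height, below the place of the plunger tip when the plunger is out; axes as the stand's.
- post (a point): on the upright steel post at the rear of the carriage by which it is pushed or pulled, 18 mm in diameter, from 32 to 94 mm above the bench; this point is on the post's axis, 78 mm above the bench, 110 mm behind the tip of the free plunger. 26 mm of clear space to the dial case in front of it.
- plunger (a joint): how far the sprung plunger is pushed in, m: 0 when free, 0.016 when it bottoms out. The spring takes 0.4 N to start and 1.6 N at the end of the travel; the dial needle shows it.
- tip (a point): the front point of the plunger's round steel tip (8 mm in diameter), 44 mm above the bench, on the line from the post to the spindle axis. In contact with the wheel it lies on the rim.
- ringbox: dark red ring box, 50 x 50 x 42 mm, origin under its centre; bystander.
- jar: amber glass jar with black cap, 48 mm diameter, 70 mm high, origin under its centre; bystander.
- burrblock: wooden block with burrs, 50 x 90 x 55 mm, origin under its centre; bystander.

How it is judged:
By the outcome, as a careful person would: the job done as asked, in the order asked, and still so for the second after the job is handed in, with the robot touching nothing.
It also fails if it takes over 64 s, if anything falls off the work surface, if the arm or the gripper's body presses on something with over 40 N, if the wrist force passes 120 N, or if a joint passes its speed limit or range.

ROBOT

A 6-joint arm with a two-finger parallel gripper is mounted at the origin on the work surface. World frame = base frame: x ahead of the robot, y to its left, z up, the work surface at z = 0. Lengths are in m, angles in rad, forces in N, time in s.
With the tool pointing down it reaches from about 0.35 to 0.925 m from the base axis. Payload 6.4 kg.
Tool frame: the origin (TCP) lies at the very end of the fingers, on their centre line; the grasp point (between the pads) lies 19 mm behind it (hold_point_z is the distance from the TCP to the grasp point, in m); z points along the fingers, x is the direction in which the jaws open and shut, and the axes are right-handed (so a half turn about z gives the same grasp; the last joint's range is limited). The gripper opens to 94 mm and grips with 3 to 60 N. Pads are 16 mm wide; open, the fingers measure 119 mm over their backs; the gripper's body (75 mm by 177 mm) begins 78 mm behind the grasp point.
Start: joints at [1.082, 0.245, 1.558, -0, 1.339, -0.174], TCP at [0.201, 0.618, 0.205] pointing down, gripper open.
Joint ranges: [-3.13, 3.13], [-1.02, 2.26], [0.13, 2.54], [-0.95, 4.09], [0.21, 2.88], [-2.74, 2.74]. Speed limits (rad/s): [2.57, 2.57, 3.14, 3.14, 3.14, 3.14].

INTERFACE

Orientations are given as [roll, pitch, yaw] about the fixed x, y, z axes, in that order (R = Rz(yaw) Ry(pitch) Rx(roll)).
In Python, from cell import get_state, grab_frame, hand_in, hold_point_z gives the robot as it stands. The module is installed in compiled form; this text tells all that it offers.
- The arm moves only by the tool arm_command, never from a script. Its argument "targets" is a list of rows, each a list of 3 entries, a list of its own where there are three numbers: the closure, from 0 (fully open) to 1 (shut), then the shift along the tool's x, y, z as a fraction of full scale, then the turn, a rotation vector about the tool's x, y, z as a fraction of full scale. A call has exactly 10 rows; each row is the pose to reach, as a shift and turn from the pose commanded when the call began, along the tool's axes at that moment, turning the shorter way round; what a row does not reach only later rows make up. Full scale, the value 1, is 0.2 m for a shift and pi rad for a turn. A row lasts 1/10 s, in which the tool goes at most 50 mm and 8.59 degrees, less where a joint would pass 70% of its speed; a pose out of reach is approached as far as the arm can. A call with a number of a shift or a turn outside -1 to 1 is refused whole. A call with a gripper value outside its range is refused whole. The fingers move at their own pace and stop on an object; "squeeze" is the grip in N (left out, the last holds). Time passes only in rows, so rows that repeat a pose let the fingers close, or fill a call up. It gives the time, the measured TCP pose, the force and the opening at its end, in the units of the state.
- get_state(): the state, without advancing time (a new reading comes with each control period).
- grab_frame(name): name is "scene" or "top"; returns a dict with "frame" (480x640x3 uint8, red, green, blue), "range_z" (480x640 float32, m along the optical axis (not along the pixel's ray), 0 where there is no reading), "fov_y" (degrees; the focal length in pixels is half the picture's height over the tangent of half this angle, whatever the lens; pixels are square), "cx", "cy" (the principal point, pixels), "k1" (the pictures are not rectified: a ray, as slopes to the right and down, at radius r is drawn at 1 + k1 r^2 times it, then the intrinsics apply), "view" (4x4, takes a point from world to camera coordinates). Camera axes: x right, y down, z forward; pixel columns grow to the right and rows downward; lengths in m; the calibration is good to about 2 mm. A picture is of the moment at which its call begins.
- hand_in(): hands the job in, once; it reports no verdict.
The state is a dict: "clock": time; "qpos": joint angles; "joint_velocities": joint speeds; "effort": joint torques, N m; "tcp_pos": TCP position; "ee_rot": TCP orientation; "wrist_force": force on the tool from outside, world axes, zero at the start; "torque": the same for the moment, N m; "opening": finger opening in m.
Only numpy, scipy, OpenCV 4.12 (cv2) and the standard library are available. Lean on these libraries where they do the work, as an engineer would, in place of code of your own. Each camera call takes 0.05 s, during which the arm holds its last target.

## Working session

There is one attempt and no reset: what is moved stays moved. The work goes in short steps, Python scripts to look and compute and a tool call to move; the robot and the scene stay as the last step left them, time stands still between calls to the robot, and variables do not carry over. Pictures are saved under pics/ and viewed, and the job is handed in when it is done.

Besides the shell and the picture viewer there is one more tool, called after "Request:" as a command line: name --argument value ..., lists and objects as JSON in quotes. arm_command: Moves the arm, as the interface text tells. Its arguments: {"type":"object","properties":{"targets":{"type":"array","items":{"type":"array"}},"squeeze":{"type":"number"}},"required":["targets"]}

```bash
mkdir -p pics; ls
cat > h.py <<'E'
import numpy as np, cv2
from cell import *
def snap(name,fn):
    d=grab_frame(name); cv2.imwrite('pics/'+fn,d['frame'][:,:,::-1]); return d
def K(d):
    f=240/np.tan(np.radians(d['fov_y'])/2); return f
def ray(d,u,v):
    f=K(d); p=np.array([(u-d['cx'])/f,(v-d['cy'])/f]); q=p.copy()
    for _ in range(30): q=p/(1+d['k1']*(q@q))
    V=np.array(d['view']); R=V[:3,:3]; c=-R.T@V[:3,3]
    return c,R.T@np.array([q[0],q[1],1.0])
def onz(d,u,v,z):
    c,r=ray(d,u,v); return c+r*(z-c[2])/r[2]
def proj(d,P):
    V=np.array(d['view']); p=V[:3,:3]@np.array(P)+V[:3,3]; q=p[:2]/p[2]; q=q*(1+d['k1']*(q@q)); f=K(d)
    return q*f+[d['cx'],d['cy']]
E
python3 - <<'E'
from h import *
s=get_state(); print({k:np.round(v,3) for k,v in s.items()}, hold_point_z)
for n in('scene','top'):
    d=snap(n,n+'0.png'); print(n,d['fov_y'],d['cx'],d['cy'],d['k1']); print(np.round(d['view'],3))
E
```

```text
pics
{'clock': np.float64(0.0), 'qpos': array([ 1.082,  0.246,  1.559,  0.   ,  1.339, -0.174]), 'joint_velocities': array([-0.002,  0.   , -0.   ,  0.001, -0.001,  0.   ]), 'effort': array([ 1.0000e-03, -4.1583e+01, -3.1460e+01,  6.9000e-02,  3.3000e-02,
       -0.0000e+00]), 'tcp_pos': array([0.201, 0.618, 0.204]), 'ee_rot': array([-3.141e+00,  2.000e-03,  1.256e+00]), 'wrist_force': array([0.74 , 0.232, 0.217]), 'torque': array([ 0.03 , -0.04 ,  0.049]), 'opening': np.float64(0.094)} 0.0188
scene 45.889014170905256 315.5209837984139 231.54499301180036 -0.1594057504707067
[[-7.400e-01  6.720e-01 -1.000e-03  4.150e-01]
 [ 5.660e-01  6.230e-01 -5.400e-01 -2.900e-01]
 [-3.620e-01 -4.000e-01 -8.420e-01  1.463e+00]
 [ 0.000e+00  0.000e+00  0.000e+00  1.000e+00]]
top 45.27498147183769 321.93740652135847 242.15570393531922 -0.09343524879004114
[[-2.300e-02 -1.000e+00  1.000e-03  2.200e-02]
 [-9.830e-01  2.300e-02 -1.820e-01  5.820e-01]
 [ 1.820e-01 -5.000e-03 -9.830e-01  1.131e+00]
 [ 0.000e+00  0.000e+00  0.000e+00  1.000e+00]]
```

View pics/scene0.png

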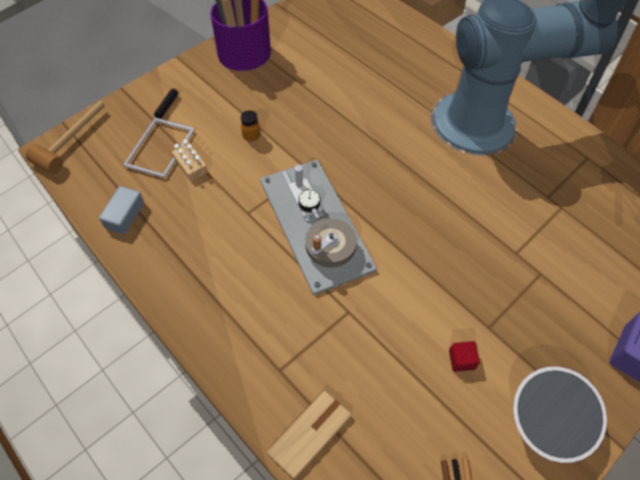

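View pics/top0.png

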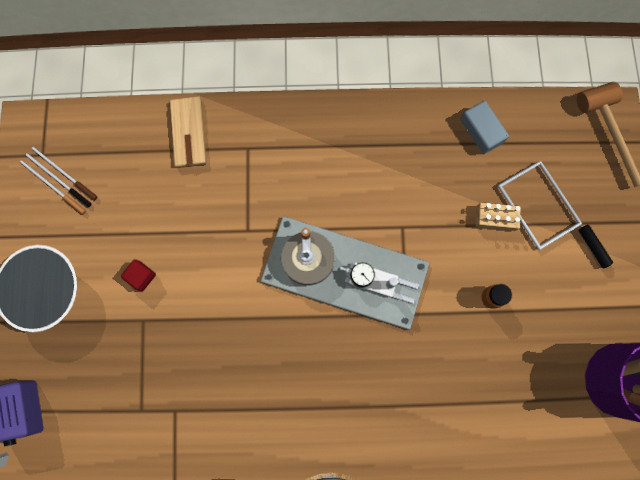

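The scene picture shows the stand at about (318,228), with the wheel at (331,242) and the dial at (310,200). In the top picture the wheel is at (307,258), the grip near (305,235), the dial at (362,274) and the post near (390,283). The jar, at (498,295), and the burr block, at (500,215), are well clear. I'll zoom in on the top view.

Run:
```python
from h import *
for n,(u0,u1,v0,v1) in {'top':(250,440,205,340),'scene':(255,385,155,300)}.items():
    im=cv2.imread(f'pics/{n}0.png')[v0:v1,u0:u1]; cv2.imwrite(f'pics/{n}0z.png',cv2.resize(im,None,fx=4,fy=4,interpolation=cv2.INTER_CUBIC))
```

```text
(no output)
```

View pics/top0z.png

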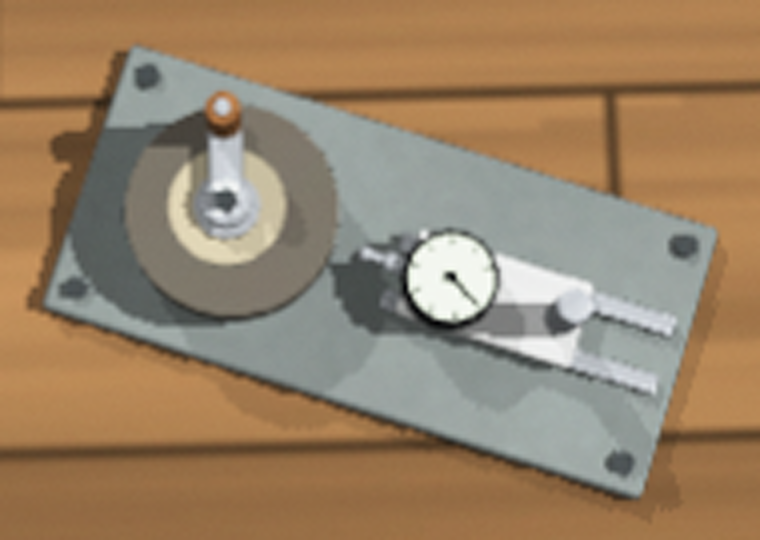

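View pics/scene0z.png

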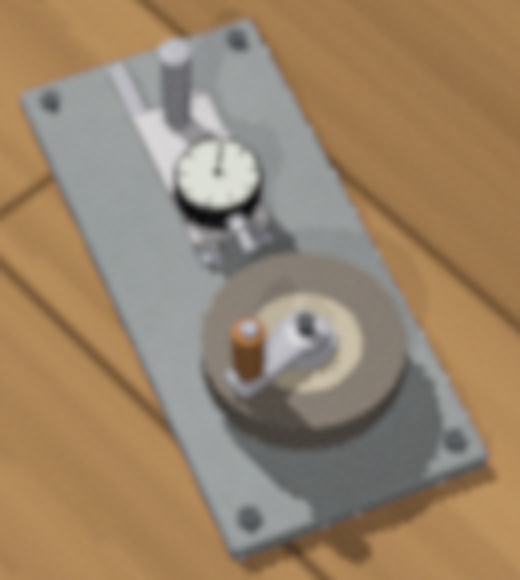

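The zoomed top view shows the plate's corners at zoomed pixels of about (135,47), (717,230), (640,497) and (45,305). The grip top is at (223,105), the dial centre at (451,277) and the post top at (575,303). Next I'll measure these properly.

Run:
```python
from h import *
d={n:grab_frame(n) for n in('top','scene')}
for n,(u0,u1,v0,v1) in {'top':(250,440,205,340),'scene':(255,385,155,300)}.items():
    im=np.ascontiguousarray(d[n]['frame'][:,:,::-1]); hsv=cv2.cvtColor(im,cv2.COLOR_BGR2HSV).astype(int); b,g,r=[im[:,:,i].astype(int) for i in range(3)]
    roi=np.zeros(im.shape[:2],bool); roi[v0:v1,u0:u1]=1
    m=(((b-r)>-5)|(np.abs(r-b)<60)&(hsv[:,:,1]<70))&roi
    cs,_=cv2.findContours(m.astype(np.uint8),cv2.RETR_EXTERNAL,cv2.CHAIN_APPROX_NONE)
    c=max(cs,key=cv2.contourArea)
    P=np.array([onz(d[n],u,v,0.014)[:2] for u,v in c[:,0,:]])
    R=cv2.minAreaRect((P*1000).astype(np.float32)); print(n,'plate',R, cv2.contourArea(c))
    # dial white face
    m=((hsv[:,:,1]<30)&(hsv[:,:,2]>200)&roi).astype(np.uint8)
    nn,lab,st,ce=cv2.connectedComponentsWithStats(m)
    for i in range(1,nn):
        if st[i,4]>15: print(' white',st[i],ce[i])
    m=((r-b>70)&(hsv[:,:,1]>110)&roi).astype(np.uint8)
    nn,lab,st,ce=cv2.connectedComponentsWithStats(m)
    for i in range(1,nn):
        if 8<st[i,4]<300: print(' wood',st[i],ce[i])
# hand-read centres (zoom)
def z(n,x,y): o={'top':(250,205),'scene':(255,155)}[n]; return (x+.5)/4-.5+o[0],(y+.5)/4-.5+o[1]
for n,name,x,y,h in [('top','post',575,303,.094),('scene','post',174,50,.094),('top','grip',223,105,.111),('scene','grip',247,328,.111),('top','dial',451,277,.056),('scene','dial',218,174,.056),('top','hub?',225,201,.075),('scene','hub?',306,323,.075)]:
    print(n,name,np.round(onz(d[n],*z(n,x,y),h),4))
```

```text
top plate ((525.6107177734375, -38.87287902832031), (330.07659912109375, 151.32864379882812), 70.73426818847656) 10806.5
 white [303 240  10  19  89] [306.75280899 248.76404494]
 white [352 264  21  21 330] [362.24242424 273.78787879]
 white [374 269  45  19 287] [390.87456446 278.00696864]
 white [374 287  21   9  93] [386.55913978 291.35483871]
 white [401 295  13   8  42] [407.26190476 298.54761905]
 wood [302 228   8   8  32] [305.59375 232.25   ]
scene plate ((527.3086547851562, -39.138031005859375), (338.1238098144531, 152.5810089111328), 70.42672729492188) 8207.0
 white [304 180   6   7  25] [306.   183.08]
 white [289 183  12  17  90] [294.51111111 190.04444444]
 white [300 191  19  15 187] [308.96256684 198.18181818]
 wood [313 237   8   5  18] [315.88888889 239.5       ]
top post [ 0.4953 -0.1302  0.094 ]
scene post [ 0.4935 -0.1318  0.094 ]
top grip [0.5951 0.0406 0.111 ]
scene grip [0.5935 0.0383 0.111 ]
top dial [ 0.5145 -0.0725  0.056 ]
scene dial [ 0.5141 -0.0727  0.056 ]
top hub? [0.5532 0.0413 0.075 ]
scene hub? [0.5534 0.0401 0.075 ]
```

The plate measures 330 x 151 mm, as stated, with its long axis at 70.7°. The axis-to-grip distance is 41 mm (40 given), and the two views agree to about 2 mm. This gives:

| Quantity | Value |
|---|---|
| Stand yaw | about -0.336 |
| Axis | about (0.5533, 0.0407) |
| Post | about (0.4944, -0.131) |
| Spindle angle | about 0.31 |

I'll now move towards the post with the jaws along the stand's x.

Request:
arm_command --targets '[[0, [-0.1, 0.05, 0], [0, 0, 0.025]], [0, [-0.2, 0.1, 0], [0, 0, 0.05]], [0, [-0.3, 0.15, 0], [0, 0, 0.075]], [0, [-0.4, 0.2, 0], [0, 0, 0.1]], [0, [-0.5, 0.25, 0], [0, 0, 0.125]], [0, [-0.6, 0.3, 0], [0, 0, 0.15]], [0, [-0.7, 0.35, 0], [0, 0, 0.175]], [0, [-0.8, 0.4, 0], [0, 0, 0.2]], [0, [-0.9, 0.45, 0], [0, 0, 0.225]], [0, [-1, 0.5, 0], [0, 0, 0.25]]]' --squeeze 15

```text
clock: 1.2
tcp_pos: [0.2343, 0.3959, 0.2053]
ee_rot: [3.141, 0.0, 0.468]
wrist_force: [0.2, -0.8, 0.2]
opening: 0.0941
```

Request:
arm_command --targets '[[0, [0.03, 0.1, 0], [0, 0, 0.025]], [0, [0.06, 0.2, 0], [0, 0, 0.05]], [0, [0.09, 0.3, 0], [0, 0, 0.075]], [0, [0.12, 0.4, 0], [0, 0, 0.1]], [0, [0.15, 0.5, 0], [0, 0, 0.125]], [0, [0.18, 0.6, 0], [0, 0, 0.15]], [0, [0.21, 0.7, 0], [0, 0, 0.175]], [0, [0.24, 0.8, 0], [0, 0, 0.2]], [0, [0.27, 0.9, 0], [0, 0, 0.225]], [0, [0.3, 1, 0], [0, 0, 0.257]]]'

```text
clock: 2.2
tcp_pos: [0.379, 0.2451, 0.2054]
ee_rot: [3.142, 0.0, -0.341]
wrist_force: [-0.5, 1.5, 0.5]
opening: 0.0938
```

Request:
arm_command --targets '[[0, [0.065, 0.08, 0], [0, 0, 0]], [0, [0.13, 0.16, 0], [0, 0, 0]], [0, [0.195, 0.24, 0], [0, 0, 0]], [0, [0.26, 0.32, 0], [0, 0, 0]], [0, [0.325, 0.4, 0], [0, 0, 0]], [0, [0.39, 0.48, 0], [0, 0, 0]], [0, [0.455, 0.56, 0], [0, 0, 0]], [0, [0.52, 0.64, 0], [0, 0, 0]], [0, [0.585, 0.72, 0], [0, 0, 0]], [0, [0.65, 0.8, 0], [0, 0, 0]]]'

```text
clock: 3.2
tcp_pos: [0.4485, 0.0511, 0.2054]
ee_rot: [3.142, 0.0, -0.337]
wrist_force: [-0.4, -0.5, 0.1]
opening: 0.0943
```

Request:
arm_command --targets '[[0, [0.06, 0.09, 0.02], [0, 0, 0]], [0, [0.12, 0.18, 0.04], [0, 0, 0]], [0, [0.18, 0.27, 0.07], [0, 0, 0]], [0, [0.24, 0.36, 0.1], [0, 0, 0]], [0, [0.3, 0.45, 0.15], [0, 0, 0]], [0, [0.36, 0.54, 0.2], [0, 0, 0]], [0, [0.42, 0.63, 0.25], [0, 0, 0]], [0, [0.48, 0.72, 0.3], [0, 0, 0]], [0, [0.515, 0.785, 0.35], [0, 0, 0]], [0, [0.515, 0.785, 0.35], [0, 0, 0]]]'

```text
clock: 4.2
tcp_pos: [0.4929, -0.1311, 0.1339]
ee_rot: [-3.141, 0.003, -0.339]
wrist_force: [-0.9, 0.3, -0.8]
opening: 0.0938
```

Run:
```python
from h import *
s=get_state(); print(s['tcp_pos'],s['ee_rot'],s['clock'])
for n,(u0,u1,v0,v1) in {'scene':(255,385,130,275)}.items():
    d=snap(n,'b.png')
    im=cv2.imread('pics/b.png')[v0:v1,u0:u1]; cv2.imwrite(f'pics/{n}1z.png',cv2.resize(im,None,fx=4,fy=4,interpolation=cv2.INTER_CUBIC))
```

```text
[ 0.49287927 -0.13106023  0.13388219] [-3.14125253e+00  2.95069647e-03 -3.38798868e-01] 4.2
```

View pics/scene1z.png

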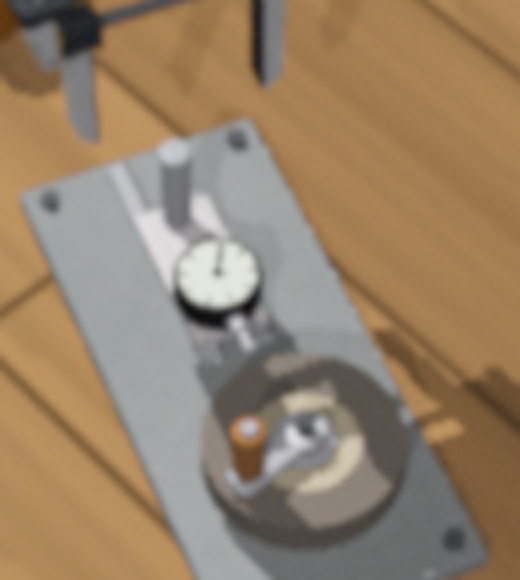

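The fingers straddle the post line, with the post top at zoomed (174,152). I'll go down and close.

Request:
arm_command --targets '[[0, [0.007, 0, 0.05], [0, 0, 0]], [0, [0.007, 0, 0.11], [0, 0, 0]], [0, [0.007, 0, 0.17], [0, 0, 0]], [0, [0.007, 0, 0.23], [0, 0, 0]], [0, [0.007, 0, 0.29], [0, 0, 0]], [0, [0.007, 0, 0.33], [0, 0, 0]], [0, [0.007, 0, 0.36], [0, 0, 0]], [0, [0.007, 0, 0.36], [0, 0, 0]], [0.5, [0.007, 0, 0.36], [0, 0, 0]], [0.7, [0.007, 0, 0.36], [0, 0, 0]]]' --squeeze 25

```text
clock: 5.25
tcp_pos: [0.4955, -0.131, 0.064]
ee_rot: [3.141, -0.001, -0.337]
wrist_force: [-0.6, 0.2, -0.6]
opening: 0.0814
```

Request:
arm_command --targets '[[0.75, [0, 0, 0], [0, 0, 0]], [0.8, [0, 0, 0], [0, 0, 0]], [0.85, [0, 0, 0], [0, 0, 0]], [0.9, [0, 0, 0], [0, 0, 0]], [0.95, [0, 0, 0], [0, 0, 0]], [1, [0, 0, 0], [0, 0, 0]], [1, [0, 0, 0], [0, 0, 0]], [1, [0, 0, 0], [0, 0, 0]], [1, [0, 0, 0], [0, 0, 0]], [1, [0, 0, 0], [0, 0, 0]]]'

```text
clock: 6.25
tcp_pos: [0.495, -0.1307, 0.0635]
ee_rot: [-3.142, 0.0, -0.337]
wrist_force: [0.2, -0.3, -0.1]
opening: 0.0175
```

```bash
cat >> h.py <<'E'
def zoom(n,fn,box,k=5):
    d=grab_frame(n); u0,u1,v0,v1=box
    cv2.imwrite('pics/'+fn,cv2.resize(np.ascontiguousarray(d['frame'][v0:v1,u0:u1,::-1]),None,fx=k,fy=k,interpolation=cv2.INTER_CUBIC)); return d
E
python3 - <<'E'
from h import *
zoom('scene','c.png',(255,385,155,270))
zoom('top','ct.png',(255,415,215,315))
s=get_state(); print(s['tcp_pos'],s['wrist_force'],s['opening'])
E
```

```text
[ 0.49499051 -0.13074204  0.0634432 ] [-0.5370023   0.51013922  0.92687785] 0.017187183553556473
```

View pics/c.png

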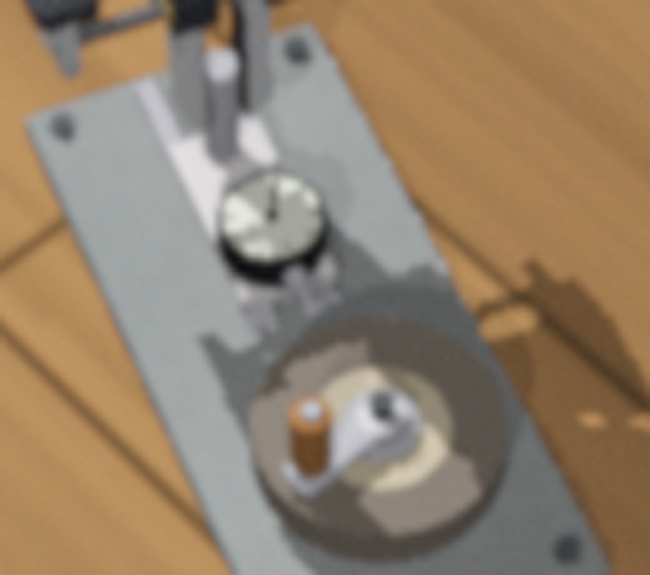

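View pics/ct.png

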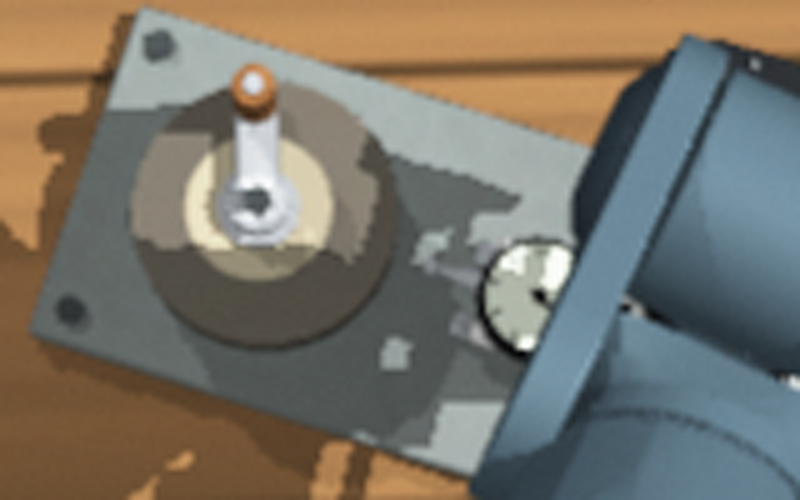

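The needle can be read in the scene view, and the post is held at an opening of 17.5 mm. I'll build a needle reader and test it on the free needle.

```bash
cat >> h.py <<'E'
Y=np.array([0.330,0.944]); X=np.array([0.944,-0.330])
def needle(d,c,h=0.056,r0=5,r1=13,show=False):
    """c: dial centre world xy. angle clockwise (from above) of needle from stand +x.. deg; darkest-ray"""
    g=cv2.cvtColor(d['frame'],cv2.COLOR_RGB2GRAY).astype(np.float32)
    a=np.arange(0,360,2.0); prof=[]
    rs=np.arange(r0,r1+.1,1.0)/1000
    M=[];
    for t in np.radians(a):
        dirn=np.cos(t)*X-np.sin(t)*Y
        for r in rs:
            M.append(proj(d,[*(c+r*dirn),h]))
    M=np.array(M,np.float32).reshape(len(a),len(rs),2)
    v=cv2.remap(g,M[:,:,0],M[:,:,1],cv2.INTER_LINEAR)
    # normalise by the local median over angle window -> use mean along the ray
    p=np.mean(v,1)
    bg=np.array([np.median(np.roll(p,-i)[np.r_[0:20,-20:0]]) for i in range(len(a))])
    w=(bg-p)/np.maximum(bg,1); i=int(np.argmax(w))
    idx=(np.arange(i-7,i+8))%len(a); ww=np.clip(w[idx]-0.25*w[i],0,None)
    ang=a[i]+2*np.sum(ww*np.arange(-7,8))/ww.sum()
    return ang%360, w[i], w
E
python3 - <<'E'
from h import *
d=grab_frame('scene')
im=cv2.imread('pics/top0.png'); 
dt=grab_frame('top'); dt0=dict(dt); dt0['frame']=im[:,:,::-1].copy()
ds0=dict(d); ds0['frame']=cv2.imread('pics/scene0.png')[:,:,::-1].copy()
for nm,D in (('scene now',d),('scene0',ds0),('top0',dt0)):
  for c in ([.5141,-.0727],[.5145,-.0725],[.5135,-.0735],[.515,-.072]):
    a,w,_=needle(D,np.array(c)); print(nm,c,round(a,1),round(w,2))
E
```

```text
scene now [0.5141, -0.0727] 111.7 0.17
scene now [0.5145, -0.0725] 112.9 0.18
scene now [0.5135, -0.0735] 112.0 0.17
scene now [0.515, -0.072] 113.2 0.18
scene0 [0.5141, -0.0727] 114.5 0.14
scene0 [0.5145, -0.0725] 115.1 0.15
scene0 [0.5135, -0.0735] 115.4 0.14
scene0 [0.515, -0.072] 114.9 0.15
top0 [0.5141, -0.0727] 119.4 0.33
top0 [0.5145, -0.0725] 120.1 0.34
top0 [0.5135, -0.0735] 120.8 0.32
top0 [0.515, -0.072] 119.5 0.34
```

Request:
arm_command --targets '[[1, [0, -0.005, 0], [0, 0, 0]], [1, [0, -0.01, 0], [0, 0, 0]], [1, [0, -0.02, 0], [0, 0, 0]], [1, [0, -0.03, 0], [0, 0, 0]], [1, [0, -0.04, 0], [0, 0, 0]], [1, [0, -0.05, 0], [0, 0, 0]], [1, [0, -0.055, 0], [0, 0, 0]], [1, [0, -0.06, 0], [0, 0, 0]], [1, [0, -0.06, 0], [0, 0, 0]], [1, [0, -0.06, 0], [0, 0, 0]]]'

```text
clock: 7.45
tcp_pos: [0.4984, -0.1209, 0.0634]
ee_rot: [3.138, 0.0, -0.336]
wrist_force: [-3.4, -6.5, -0.5]
opening: 0.0176
```

Run:
```python
from h import *
d=zoom('scene','e.png',(255,385,155,270))
s=get_state(); print(s['tcp_pos'],s['wrist_force'],s['opening'])
p=s['tcp_pos'][:2]; print((p-np.array([.495,-.1307]))@Y)
c=np.array([.5143,-.0726])+(p-np.array([.495,-.1307])); print(needle(d,c)[:2])
```

```text
[ 0.49844255 -0.12093171  0.06345391] [-4.32675528 -6.67215696  1.4479575 ] 0.017312264965318104
0.01035731092738492
(np.float64(113.19738990001258), np.float32(0.18181251))
```

View pics/e.png

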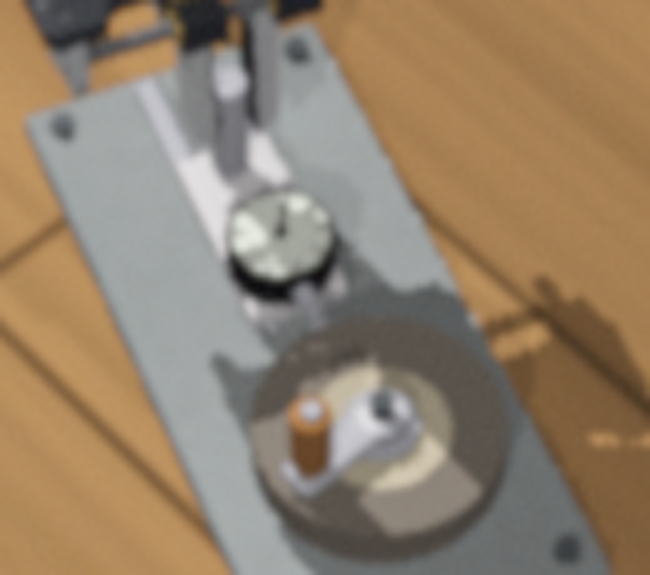

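No contact yet: the needle is still at zero, about 113–120°, where 120° is expected. I'll push on in small steps.

Request:
arm_command --targets '[[1, [0, -0.005, 0], [0, 0, 0]], [1, [0, -0.01, 0], [0, 0, 0]], [1, [0, -0.015, 0], [0, 0, 0]], [1, [0, -0.02, 0], [0, 0, 0]], [1, [0, -0.025, 0], [0, 0, 0]], [1, [0, -0.03, 0], [0, 0, 0]], [1, [0, -0.035, 0], [0, 0, 0]], [1, [0, -0.04, 0], [0, 0, 0]], [1, [0, -0.04, 0], [0, 0, 0]], [1, [0, -0.04, 0], [0, 0, 0]]]'

```text
clock: 8.5
tcp_pos: [0.501, -0.1136, 0.0634]
ee_rot: [3.138, 0.001, -0.336]
wrist_force: [-4.3, -7.2, 0.6]
opening: 0.0175
```

```bash
cat > e.py <<'E'
from h import *
import sys
d=zoom('scene',sys.argv[1],(275,355,170,240),8)
s=get_state(); print(s['clock'],s['tcp_pos'],s['wrist_force'],s['opening'])
p=s['tcp_pos'][:2]; print((p-np.array([.495,-.1307]))@Y)
c=np.array([.5143,-.0726])+(p-np.array([.495,-.1307])); print(needle(d,c)[:2])
E
python3 e.py e2.png
```

```text
8.55 [ 0.50103753 -0.11358455  0.06347389] [-3.13075176 -7.40796248  0.31619541] 0.017084388850527297
0.018149373244249593
(np.float64(198.94597776548875), np.float32(0.12663494))
```

View pics/e2.png

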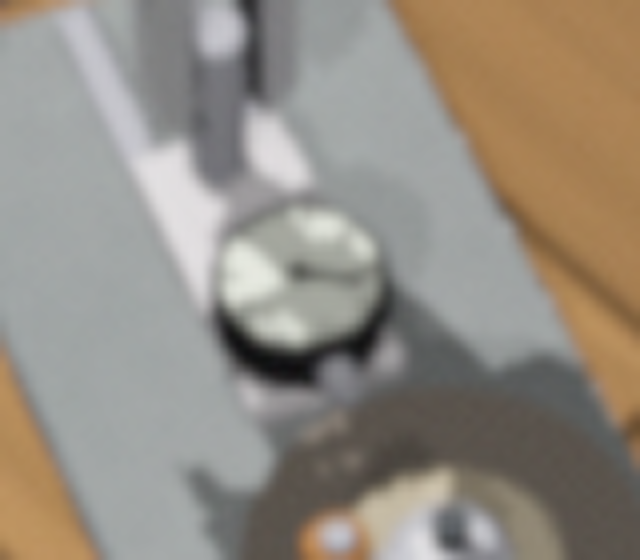

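The needle pivot is at zoomed (300,268), with the needle pointing right to (365,277). That is about 80°, or 4.3 mm pressed in. I'll push 3.7 mm further.

Request:
arm_command --targets '[[1, [0, -0.003, 0], [0, 0, 0]], [1, [0, -0.006, 0], [0, 0, 0]], [1, [0, -0.009, 0], [0, 0, 0]], [1, [0, -0.012, 0], [0, 0, 0]], [1, [0, -0.015, 0], [0, 0, 0]], [1, [0, -0.018, 0], [0, 0, 0]], [1, [0, -0.018, 0], [0, 0, 0]], [1, [0, -0.018, 0], [0, 0, 0]], [1, [0, -0.018, 0], [0, 0, 0]], [1, [0, -0.018, 0], [0, 0, 0]]]'

```text
clock: 9.55
tcp_pos: [0.5021, -0.1103, 0.0634]
ee_rot: [3.138, 0.001, -0.336]
wrist_force: [-4.3, -6.1, -0.4]
opening: 0.0174
```

```bash
python3 e.py e3.png
```

```text
9.6 [ 0.50215775 -0.11029338  0.06346546] [-4.66159986 -7.42941857  0.19183467] 0.01718737273434955
0.02162590700012564
(np.float64(275.07829253708036), np.float32(0.18251024))
```

View pics/e3.png

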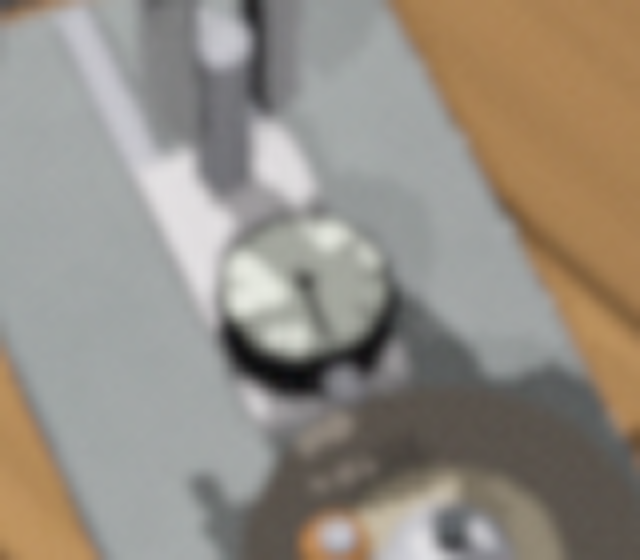

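The needle points at the wheel at 275°, where 270° is mid-travel, so the plunger is about 8.2 mm in. I'll ease off the elastic push, open and rise.

Request:
arm_command --targets '[[1, [0, 0.003, 0], [0, 0, 0]], [1, [0, 0.006, 0], [0, 0, 0]], [0.6, [0, 0.007, 0], [0, 0, 0]], [0.5, [0, 0.007, 0], [0, 0, 0]], [0.4, [0, 0.007, 0], [0, 0, 0]], [0.4, [0, 0.007, 0], [0, 0, 0]], [0.4, [0, 0.007, -0.1], [0, 0, 0]], [0.4, [0, 0.007, -0.2], [0, 0, 0]], [0.4, [0, 0.007, -0.3], [0, 0, 0]], [0.4, [0, 0.007, -0.4], [0, 0, 0]]]'

```text
clock: 10.6
tcp_pos: [0.5024, -0.1096, 0.1442]
ee_rot: [-3.141, -0.0, -0.337]
wrist_force: [-0.5, 0.1, -0.1]
opening: 0.056
```

```bash
cat > e4.py <<'E'
from h import *
s=get_state(); print(s['clock'],s['tcp_pos'],s['ee_rot'],s['wrist_force'],s['opening'])
d=zoom('scene','f.png',(265,375,165,260),7)
t=zoom('top','ft.png',(265,375,205,300),7)
c=np.array([.5143,-.0726])+.0216*Y; print(needle(d,c)[:2],needle(t,c)[:2])
for n,D,o in(('scene',d,(265,165)),('top',t,(265,205))):
    f=D['frame'].astype(int); hsv=cv2.cvtColor(D['frame'],cv2.COLOR_RGB2HSV)
    m=((f[:,:,0]-f[:,:,2]>60)&(hsv[:,:,1]>100)).astype(np.uint8); m[:o[1]]=0;m[o[1]+95:]=0;m[:,:o[0]]=0;m[:,o[0]+110:]=0
    nn,lab,st,ce=cv2.connectedComponentsWithStats(m)
    for i in range(1,nn):
        if 8<st[i,4]<200: print(n,st[i],ce[i],(ce[i]-o+.5)*7)
E
python3 e4.py
```

```text
10.6 [ 0.5023703  -0.10959022  0.14421681] [-3.14136552e+00 -5.22434279e-06 -3.36652683e-01] [-0.48672513  0.05399691 -0.13008519] 0.05598393452368092
(np.float64(281.5403615246596), np.float32(0.06868297)) (np.float64(275.9739944900407), np.float32(0.26239055))
scene [265 165  21  11 151] [273.09271523 168.51655629] [60.14900662 28.11589404]
scene [313 235   8  14  49] [316.63265306 241.6122449 ] [364.92857143 539.78571429]
top [301 228   8   8  21] [303.80952381 231.80952381] [275.16666667 191.16666667]
top [265 245   5  10  28] [266.71428571 249.89285714] [ 15.5  317.75]
```

View pics/f.png

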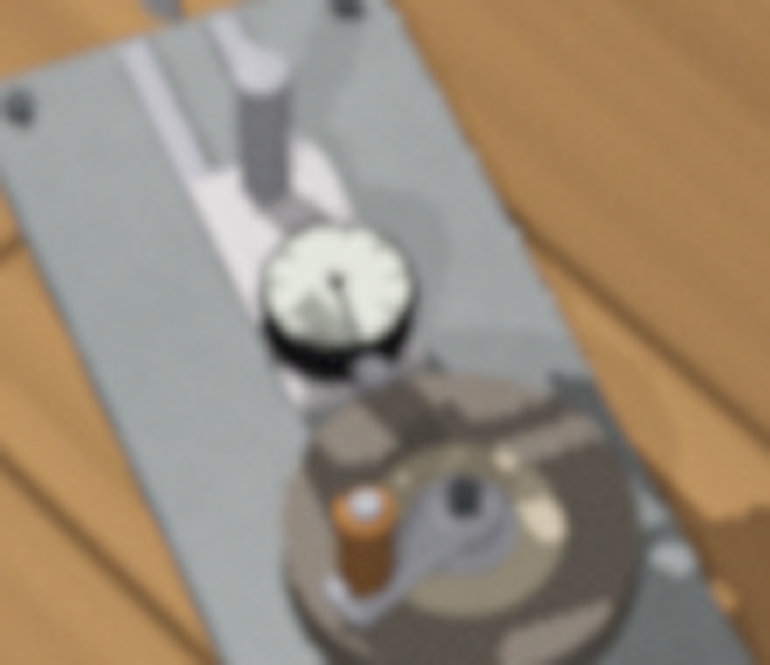

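View pics/ft.png

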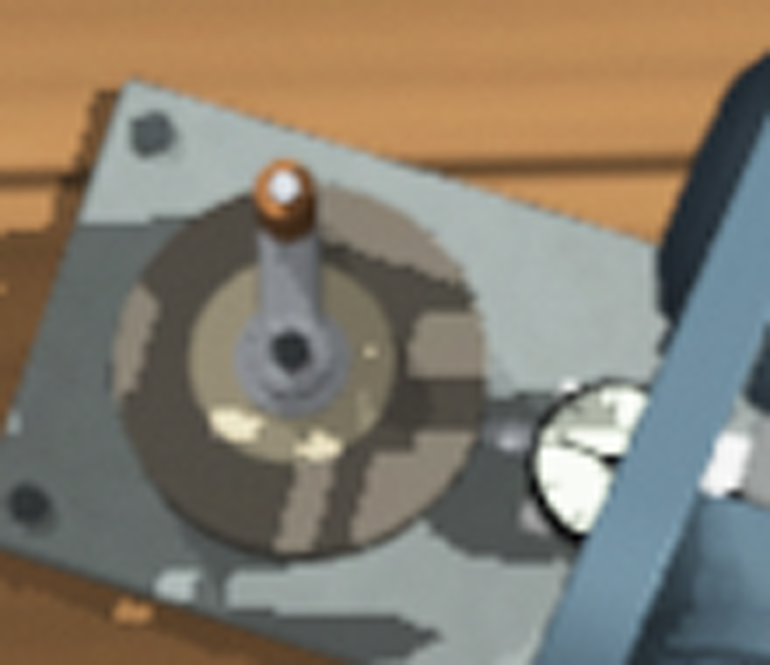

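The needle points to (357,338) in the scene view. The grip cap is at zoomed scene (366,503) and zoomed top (285,187). The spindle nut is at scene (464,495) and top (291,350). Next I'll triangulate these.

Run:
```python
from h import *
s=grab_frame('scene');t=grab_frame('top')
def z(x,y,o): return (x+.5)/7-.5+o[0],(y+.5)/7-.5+o[1]
for nm,a,b,h in (('cap',(366,503),(285,187),.112),('nut',(464,495),(291,350),.078)):
    A=z(*a,(265,165));B=z(*b,(265,205))
    c1,r1=ray(s,*A);c2,r2=ray(t,*B)
    M=np.c_[r1,-r2];k=np.linalg.lstsq(M,c2-c1,rcond=None)[0]
    p,q=c1+k[0]*r1,c2+k[1]*r2
    print(nm,np.round((p+q)/2,4),np.linalg.norm(p-q),'planes',onz(s,*A,h),onz(t,*B,h))
```

```text
cap [0.5938 0.0405 0.1145] 0.0005471039630272176 planes [0.59286197 0.03911187 0.112     ] [0.59408305 0.04075199 0.112     ]
nut [0.5539 0.0404 0.0761] 0.0008728458002765793 planes [0.55497984 0.04086861 0.078     ] [0.55332662 0.04070453 0.078     ]
```

The axis is (0.5539, 0.0404) and the grip (0.5938, 0.040), which makes the radius 39.9 mm as stated. I'll move over the grip, go down and close.

Request:
arm_command --targets '[[0.3, [0.02, -0.08, 0], [0, 0, 0]], [0, [0.04, -0.17, 0], [0, 0, 0]], [0, [0.06, -0.27, 0], [0, 0, 0]], [0, [0.08, -0.37, 0], [0, 0, 0]], [0, [0.1, -0.47, 0], [0, 0, 0]], [0, [0.12, -0.57, 0], [0, 0, 0]], [0, [0.145, -0.67, 0], [0, 0, 0]], [0, [0.165, -0.77, 0], [0, 0, 0]], [0, [0.184, -0.859, 0], [0, 0, 0]], [0, [0.184, -0.859, 0], [0, 0, 0]]]' --squeeze 12

```text
clock: 11.8
tcp_pos: [0.5939, 0.0417, 0.1421]
ee_rot: [3.141, 0.002, -0.335]
wrist_force: [-0.2, -0.8, -0.2]
opening: 0.0938
```

Request:
arm_command --targets '[[0.2, [0, 0, 0.05], [0, 0, 0]], [0.3, [0, 0, 0.11], [0, 0, 0]], [0.3, [0, 0, 0.17], [0, 0, 0]], [0.3, [0, 0, 0.23], [0, 0, 0]], [0.3, [0, 0, 0.29], [0, 0, 0]], [0.4, [0, 0, 0.33], [0, 0, 0]], [0.6, [0, 0, 0.33], [0, 0, 0]], [0.7, [0, 0, 0.33], [0, 0, 0]], [0.75, [0, 0, 0.33], [0, 0, 0]], [0.8, [0, 0, 0.33], [0, 0, 0]]]'

```text
clock: 12.8
tcp_pos: [0.5944, 0.0402, 0.0782]
ee_rot: [-3.141, -0.001, -0.337]
wrist_force: [-0.7, -0.7, 0.2]
opening: 0.0292
```

```bash
cat > e5.py <<'E'
from h import *
import sys
s=get_state(); print(s['clock'],np.round(s['tcp_pos'],4),np.round(s['ee_rot'],3),np.round(s['wrist_force'],1),np.round(s['opening'],4))
p=s['tcp_pos'][:2]-np.array([.5539,.0404]); x,y=p@X,p@Y; print('stand r,th deg',np.hypot(x,y),np.degrees(np.arctan2(y,x)))
d=zoom('scene',sys.argv[1]+'.png',(265,375,165,260),7)
t=zoom('top',sys.argv[1]+'t.png',(265,405,205,305),5)
c=np.array([.5143,-.0726])+.0216*Y; print('needle',needle(d,c)[:2],needle(t,c)[:2])
E
python3 e5.py g
```

```text
12.8 [0.5944 0.0402 0.0782] [-3.141e+00 -1.000e-03 -3.370e-01] [-0.7 -0.7  0.2] 0.0292
stand r,th deg 0.04052560487744885 18.94860766456346
needle (np.float64(185.89550271445134), np.float32(0.13175197)) (np.float64(276.88125416538594), np.float32(0.30829588))
```

View pics/g.png

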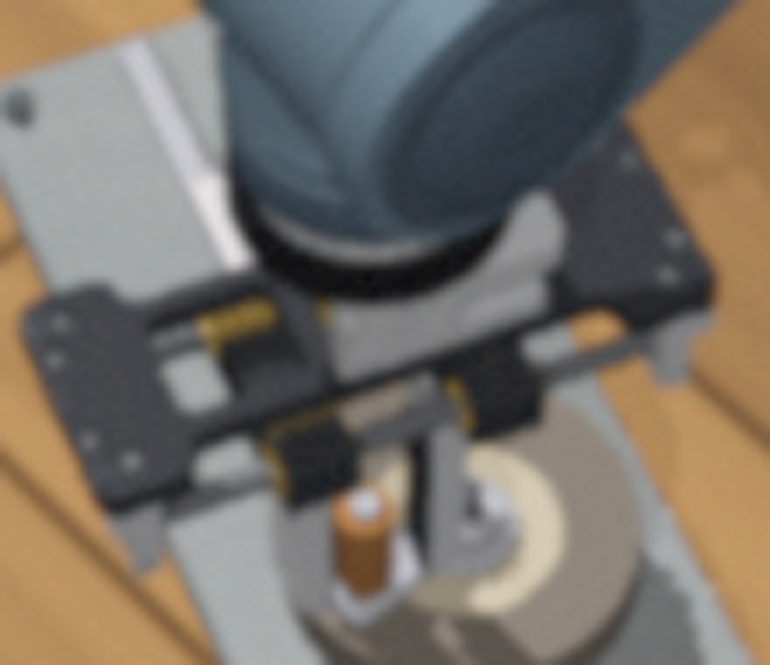

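View pics/gt.png

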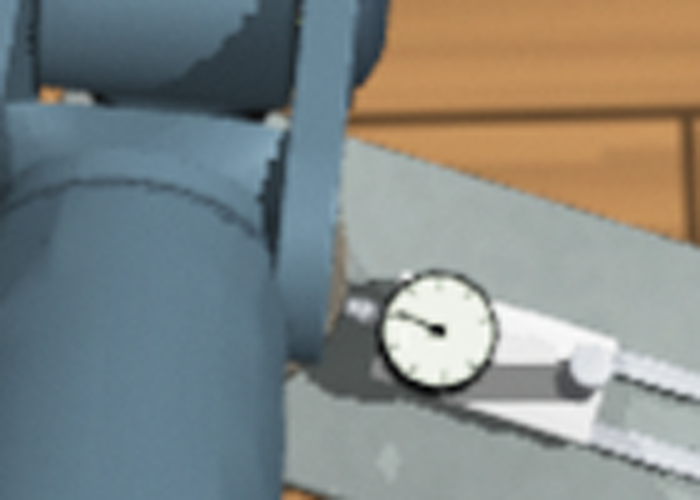

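The scene view of the dial is blocked by the gripper, but the top view reads it clearly, with the needle tip at zoomed (400,313) and about 8.4 mm pressed in. I'll close on the grip and work out the circle's increments.

Request:
arm_command --targets '[[0.83, [0, 0, 0], [0, 0, 0]], [0.86, [0, 0, 0], [0, 0, 0]], [0.9, [0, 0, 0], [0, 0, 0]], [0.95, [0, 0, 0], [0, 0, 0]], [1, [0, 0, 0], [0, 0, 0]], [1, [0, 0, 0], [0, 0, 0]], [1, [0, 0, 0], [0, 0, 0]], [1, [0, 0, 0], [0, 0, 0]], [1, [0, 0, 0], [0, 0, 0]], [1, [0, 0, 0], [0, 0, 0]]]'

```text
clock: 13.9
tcp_pos: [0.5945, 0.04, 0.0779]
ee_rot: [-3.141, -0.002, -0.337]
wrist_force: [4.5, -1.7, 1.8]
opening: 0.0174
```

```bash
python3 e5.py g2
python3 - <<'E'
import numpy as np
for t0 in range(19,400,40):
    t=np.radians(t0+np.r_[5:41:5]); a=np.radians(t0)
    print(t0,[[round(.2*(np.cos(q)-np.cos(a)),3),round(-.2*(np.sin(q)-np.sin(a)),3)] for q in t])
E
```

```text
13.9 [0.5945 0.04   0.0779] [-3.141e+00 -2.000e-03 -3.370e-01] [ 4.5 -1.7  1.8] 0.0174
stand r,th deg 0.04062325712175364 18.767538290586444
needle (np.float64(204.19077297842605), np.float32(0.16619389)) (np.float64(276.8847561508507), np.float32(0.31128302))
19 [[np.float64(-0.006), np.float64(-0.016)], [np.float64(-0.014), np.float64(-0.032)], [np.float64(-0.023), np.float64(-0.047)], [np.float64(-0.034), np.float64(-0.061)], [np.float64(-0.045), np.float64(-0.074)], [np.float64(-0.058), np.float64(-0.086)], [np.float64(-0.072), np.float64(-0.097)], [np.float64(-0.086), np.float64(-0.106)]]
59 [[np.float64(-0.015), np.float64(-0.008)], [np.float64(-0.031), np.float64(-0.015)], [np.float64(-0.048), np.float64(-0.021)], [np.float64(-0.065), np.float64(-0.025)], [np.float64(-0.082), np.float64(-0.027)], [np.float64(-0.1), np.float64(-0.029)], [np.float64(-0.117), np.float64(-0.028)], [np.float64(-0.134), np.float64(-0.026)]]
99 [[np.float64(-0.017), np.float64(0.003)], [np.float64(-0.034), np.float64(0.008)], [np.float64(-0.05), np.float64(0.015)], [np.float64(-0.066), np.float64(0.0
[... 1773 characters left out ...]
(0.09), np.float64(-0.103)]]
339 [[np.float64(0.006), np.float64(-0.017)], [np.float64(0.01), np.float64(-0.034)], [np.float64(0.012), np.float64(-0.051)], [np.float64(0.013), np.float64(-0.068)], [np.float64(0.013), np.float64(-0.086)], [np.float64(0.011), np.float64(-0.103)], [np.float64(0.007), np.float64(-0.12)], [np.float64(0.002), np.float64(-0.137)]]
379 [[np.float64(-0.006), np.float64(-0.016)], [np.float64(-0.014), np.float64(-0.032)], [np.float64(-0.023), np.float64(-0.047)], [np.float64(-0.034), np.float64(-0.061)], [np.float64(-0.045), np.float64(-0.074)], [np.float64(-0.058), np.float64(-0.086)], [np.float64(-0.072), np.float64(-0.097)], [np.float64(-0.086), np.float64(-0.106)]]
```

Request:
arm_command --targets '[[1, [-0.006, -0.016, 0], [0, 0, 0]], [1, [-0.014, -0.032, 0], [0, 0, 0]], [1, [-0.023, -0.047, 0], [0, 0, 0]], [1, [-0.034, -0.061, 0], [0, 0, 0]], [1, [-0.045, -0.074, 0], [0, 0, 0]], [1, [-0.058, -0.086, 0], [0, 0, 0]], [1, [-0.072, -0.097, 0], [0, 0, 0]], [1, [-0.086, -0.106, 0], [0, 0, 0]], [1, [-0.086, -0.106, 0], [0, 0, 0]], [1, [-0.086, -0.106, 0], [0, 0, 0]]]'

```text
clock: 15.0
tcp_pos: [0.5842, 0.0668, 0.0778]
ee_rot: [-3.141, 0.001, -0.337]
wrist_force: [1.9, 0.9, 7.1]
opening: 0.0178
```

```bash
python3 e5.py g3
```

```text
15.0 [0.5842 0.0668 0.0778] [-3.141e+00  1.000e-03 -3.370e-01] [1.9 0.9 7.1] 0.0178
stand r,th deg 0.040165649867365455 60.36683812930253
needle (np.float64(136.99741830806107), np.float32(0.2790717)) (np.float64(273.0199846383355), np.float32(0.35350248))
```

View pics/g3t.png

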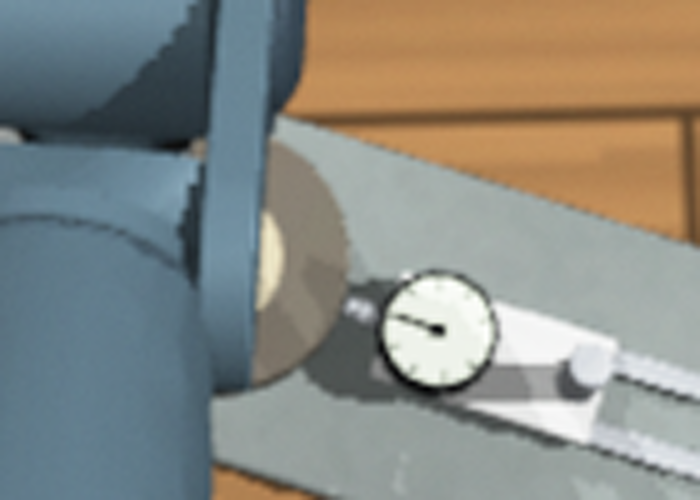

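View pics/g3.png

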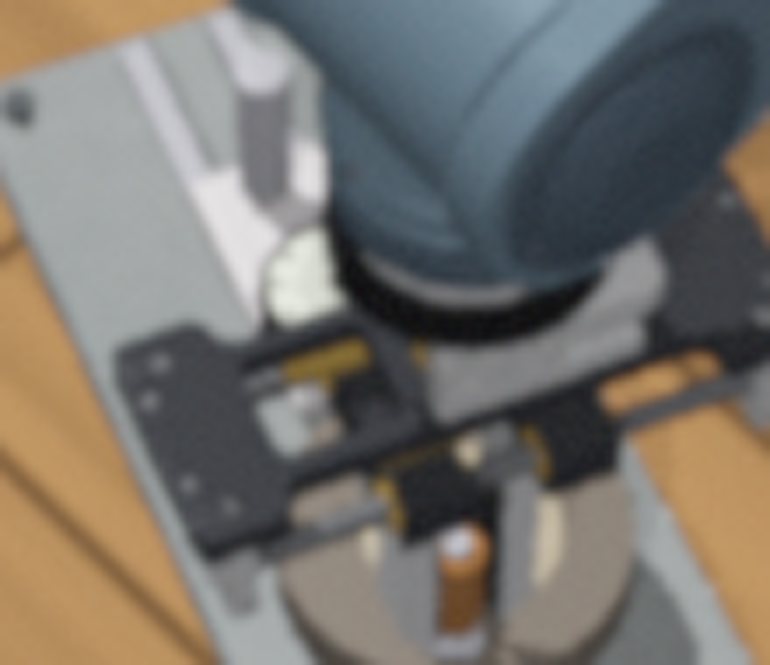

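The needle hardly moved between 19° and 60° (276.9° to 273.0°), and the forces are small. I'll carry on turning.

Request:
arm_command --targets '[[1, [-0.015, -0.008, 0], [0, 0, 0]], [1, [-0.031, -0.015, 0], [0, 0, 0]], [1, [-0.048, -0.021, 0], [0, 0, 0]], [1, [-0.065, -0.025, 0], [0, 0, 0]], [1, [-0.082, -0.027, 0], [0, 0, 0]], [1, [-0.1, -0.029, 0], [0, 0, 0]], [1, [-0.117, -0.028, 0], [0, 0, 0]], [1, [-0.134, -0.026, 0], [0, 0, 0]], [1, [-0.134, -0.026, 0], [0, 0, 0]], [1, [-0.134, -0.026, 0], [0, 0, 0]]]'

```text
clock: 16.1
tcp_pos: [0.56, 0.0796, 0.0778]
ee_rot: [3.14, 0.002, -0.336]
wrist_force: [-0.6, -2.0, 8.7]
opening: 0.0177
```

```bash
python3 e5.py g4
```

```text
16.1 [0.56   0.0796 0.0778] [ 3.14e+00  2.00e-03 -3.36e-01] [-0.6 -2.   8.7] 0.0177
stand r,th deg 0.03967053688783233 100.39026662595379
needle (np.float64(241.64534834957345), np.float32(0.12683633)) (np.float64(245.24545854358007), np.float32(0.30325902))
```

Request:
arm_command --targets '[[1, [-0.017, 0.003, 0], [0, 0, 0]], [1, [-0.034, 0.008, 0], [0, 0, 0]], [1, [-0.05, 0.015, 0], [0, 0, 0]], [1, [-0.066, 0.023, 0], [0, 0, 0]], [1, [-0.081, 0.032, 0], [0, 0, 0]], [1, [-0.095, 0.042, 0], [0, 0, 0]], [1, [-0.108, 0.054, 0], [0, 0, 0]], [1, [-0.12, 0.066, 0], [0, 0, 0]], [1, [-0.12, 0.066, 0], [0, 0, 0]], [1, [-0.12, 0.066, 0], [0, 0, 0]]]'

```text
clock: 17.2
tcp_pos: [0.5339, 0.0742, 0.0778]
ee_rot: [3.139, -0.0, -0.336]
wrist_force: [2.2, -4.5, 6.5]
opening: 0.0178
```

```bash
python3 e5.py g5
```

```text
17.2 [0.5339 0.0742 0.0778] [ 3.139 -0.    -0.336] [ 2.2 -4.5  6.5] 0.0178
stand r,th deg 0.03933164907179657 139.91259105281767
needle (np.float64(4.614528445510391), np.float32(0.073087744)) (np.float64(207.09289461152255), np.float32(0.35323817))
```

View pics/g5t.png

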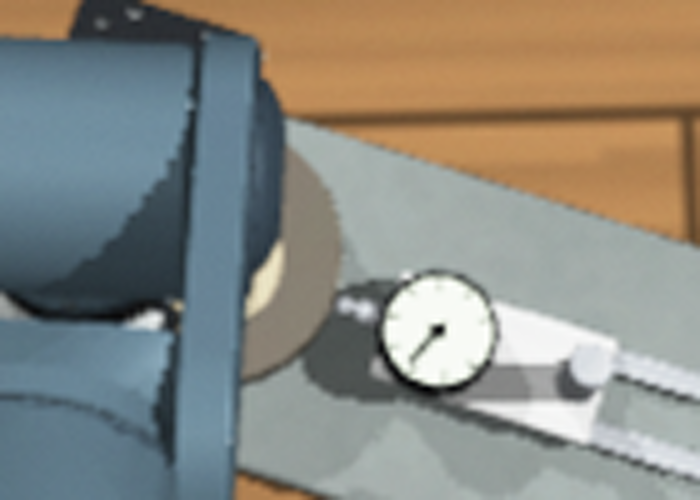

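View pics/g5.png

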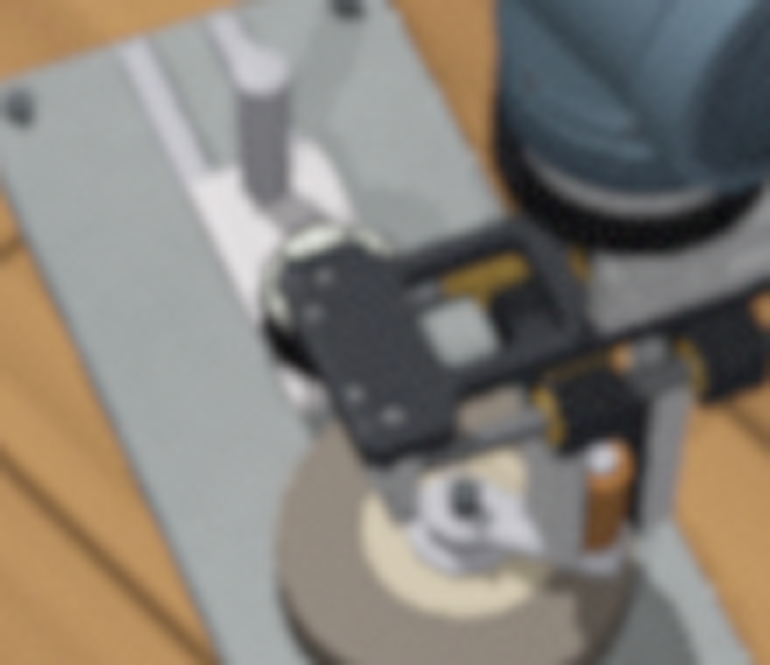

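The top readings are 276.9°, 273.0°, 245.2° and 207.1° at crank angles of 19°, 60°, 100° and 140°. They fit an amplitude of 56° (3 mm) with the peak near 34° and a minimum of about 2.5 mm pressed in, so contact should hold all the way round. I'll continue.

Request:
arm_command --targets '[[1, [-0.011, 0.014, 0], [0, 0, 0]], [1, [-0.02, 0.028, 0], [0, 0, 0]], [1, [-0.029, 0.044, 0], [0, 0, 0]], [1, [-0.036, 0.06, 0], [0, 0, 0]], [1, [-0.041, 0.076, 0], [0, 0, 0]], [1, [-0.045, 0.093, 0], [0, 0, 0]], [1, [-0.048, 0.11, 0], [0, 0, 0]], [1, [-0.049, 0.128, 0], [0, 0, 0]], [1, [-0.049, 0.128, 0], [0, 0, 0]], [1, [-0.049, 0.128, 0], [0, 0, 0]]]'

```text
clock: 18.3
tcp_pos: [0.5169, 0.0538, 0.0778]
ee_rot: [3.141, -0.002, -0.337]
wrist_force: [5.6, -2.8, 4.9]
opening: 0.0181
```

```bash
python3 e5.py g6
```

```text
18.3 [0.5169 0.0538 0.0778] [ 3.141e+00 -2.000e-03 -3.370e-01] [ 5.6 -2.8  4.9] 0.0181
stand r,th deg 0.03930947585713398 179.39552224662518
needle (np.float64(291.47666237021605), np.float32(0.095683575)) (np.float64(181.74585595547467), np.float32(0.29482672))
```

View pics/g6t.png

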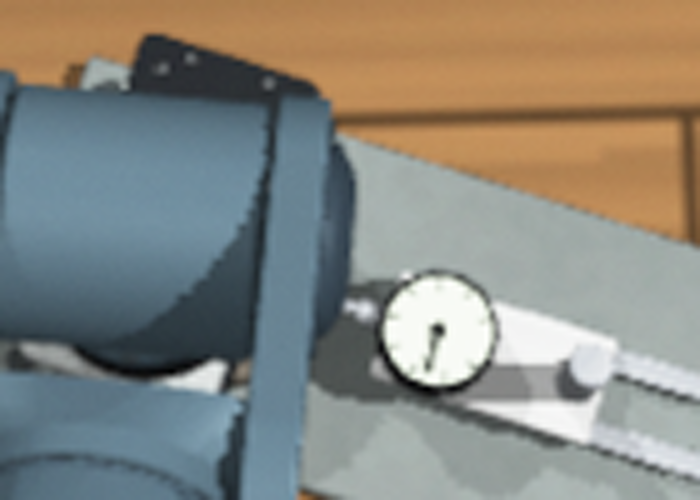

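View pics/g6.png

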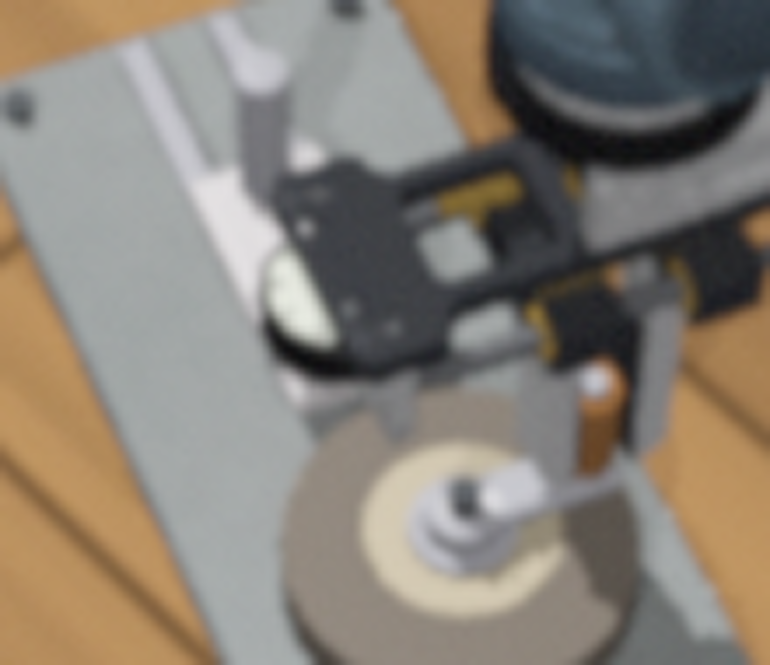

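Request:
arm_command --targets '[[1, [0, 0.017, 0], [0, 0, 0]], [1, [0.002, 0.035, 0], [0, 0, 0]], [1, [0.006, 0.052, 0], [0, 0, 0]], [1, [0.011, 0.069, 0], [0, 0, 0]], [1, [0.017, 0.085, 0], [0, 0, 0]], [1, [0.025, 0.1, 0], [0, 0, 0]], [1, [0.034, 0.115, 0], [0, 0, 0]], [1, [0.045, 0.129, 0], [0, 0, 0]], [1, [0.045, 0.129, 0], [0, 0, 0]], [1, [0.045, 0.129, 0], [0, 0, 0]]]'

```text
clock: 19.4
tcp_pos: [0.5165, 0.0274, 0.0778]
ee_rot: [-3.141, -0.0, -0.337]
wrist_force: [4.6, 0.6, 6.3]
opening: 0.0175
```

```bash
python3 e5.py g7
```

```text
19.4 [0.5165 0.0274 0.0778] [-3.141 -0.    -0.337] [4.6 0.6 6.3] 0.0175
stand r,th deg 0.03958015670386571 -141.567456954335
needle (np.float64(334.0920638023012), np.float32(0.21497363)) (np.float64(168.09930561467326), np.float32(0.34104067))
```

View pics/g7t.png

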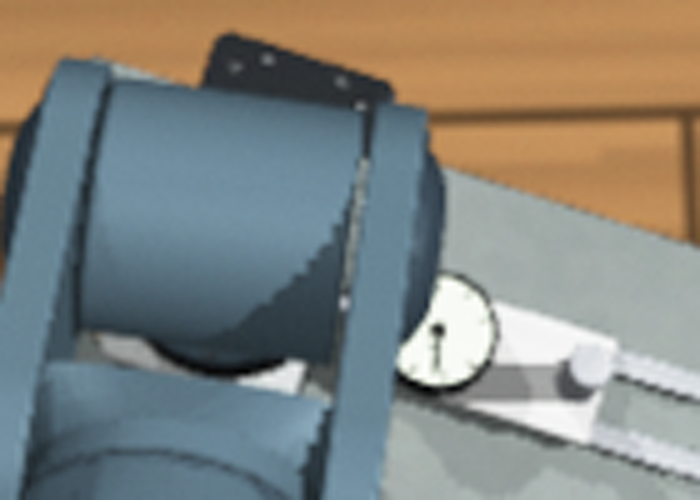

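View pics/g7.png

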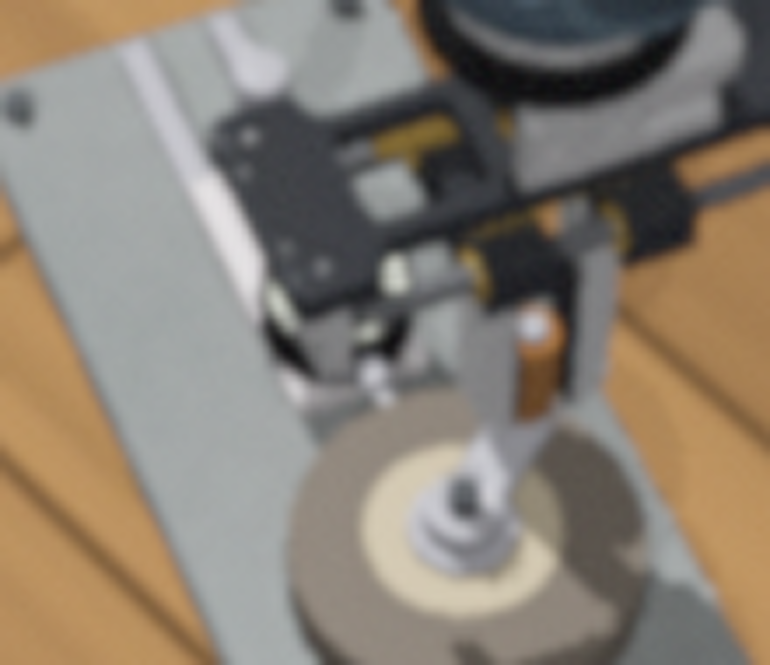

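The needle is at 168° with the crank at 218°, so the plunger is about 2.6 mm in and still pressing. I'll continue.

Request:
arm_command --targets '[[1, [0.012, 0.013, 0], [0, 0, 0]], [1, [0.024, 0.025, 0], [0, 0, 0]], [1, [0.038, 0.036, 0], [0, 0, 0]], [1, [0.052, 0.046, 0], [0, 0, 0]], [1, [0.068, 0.054, 0], [0, 0, 0]], [1, [0.084, 0.061, 0], [0, 0, 0]], [1, [0.1, 0.066, 0], [0, 0, 0]], [1, [0.117, 0.07, 0], [0, 0, 0]], [1, [0.117, 0.07, 0], [0, 0, 0]], [1, [0.117, 0.07, 0], [0, 0, 0]]]'

```text
clock: 20.5
tcp_pos: [0.533, 0.0063, 0.0778]
ee_rot: [3.141, 0.002, -0.337]
wrist_force: [-0.3, 0.1, 8.7]
opening: 0.0177
```

```bash
python3 e5.py g8
```

```text
20.5 [0.533  0.0063 0.0778] [ 3.141e+00  2.000e-03 -3.370e-01] [-0.3  0.1  8.7] 0.0177
stand r,th deg 0.04002479160507469 -102.20345310109263
needle (np.float64(18.34418209691535), np.float32(0.27985018)) (np.float64(128.91456620553453), np.float32(0.02217197))
```

Request:
arm_command --targets '[[1, [0.017, 0.003, 0], [0, 0, 0]], [1, [0.035, 0.004, 0], [0, 0, 0]], [1, [0.052, 0.003, 0], [0, 0, 0]], [1, [0.069, 0.001, 0], [0, 0, 0]], [1, [0.087, -0.002, 0], [0, 0, 0]], [1, [0.103, -0.007, 0], [0, 0, 0]], [1, [0.12, -0.014, 0], [0, 0, 0]], [1, [0.135, -0.021, 0], [0, 0, 0]], [1, [0.135, -0.021, 0], [0, 0, 0]], [1, [0.135, -0.021, 0], [0, 0, 0]]]'

```text
clock: 21.6
tcp_pos: [0.5601, 0.0004, 0.0778]
ee_rot: [3.14, 0.001, -0.336]
wrist_force: [1.1, -3.4, 7.1]
opening: 0.018
```

```bash
python3 e5.py g9
```

```text
21.6 [5.601e-01 4.000e-04 7.780e-02] [ 3.14e+00  1.00e-03 -3.36e-01] [ 1.1 -3.4  7.1] 0.018
stand r,th deg 0.0404886332775482 -61.91995327435457
needle (np.float64(199.5888109638272), np.float32(0.10133292)) (np.float64(128.8226629666141), np.float32(0.017384138))
```

View pics/g9t.png

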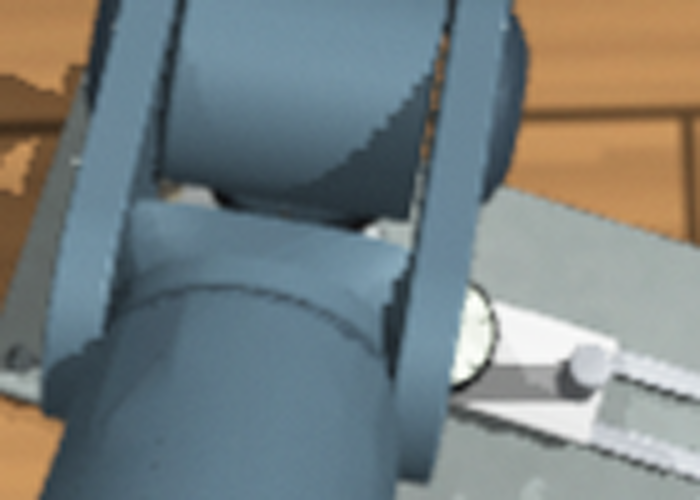

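View pics/g8.png

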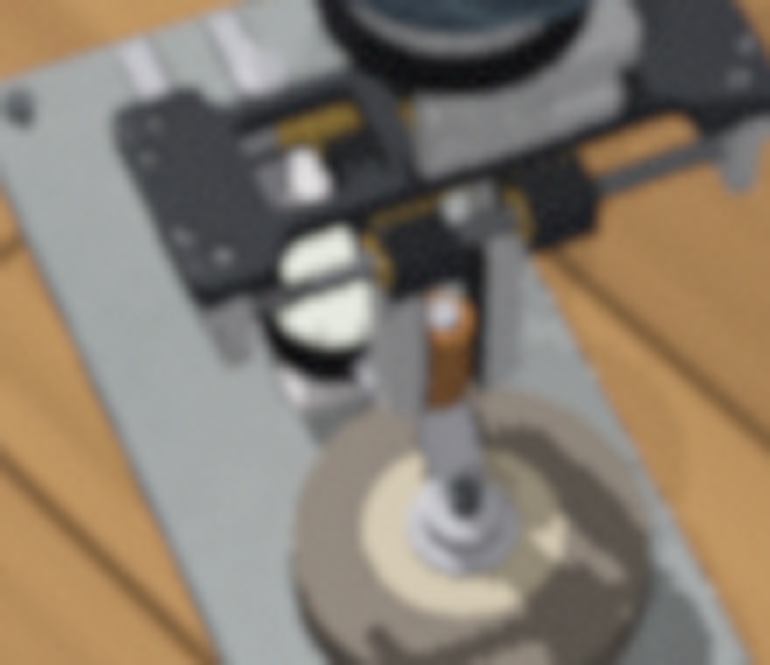

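View pics/g9.png

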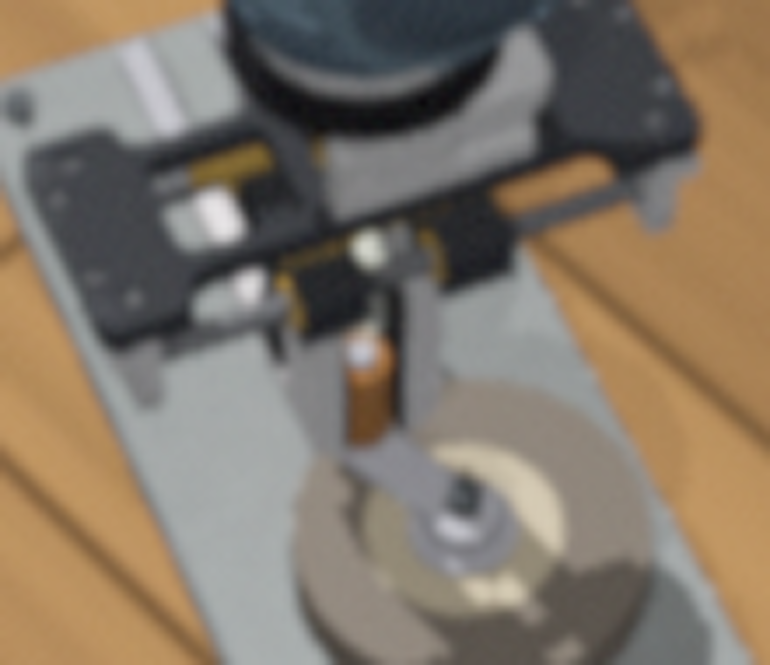

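The dial is hidden here in both views, as expected while the gripper stands over it, and the forces stay low. I'll continue to 339° and 379°.

Request:
arm_command --targets '[[1, [0.015, -0.009, 0], [0, 0, 0]], [1, [0.029, -0.019, 0], [0, 0, 0]], [1, [0.042, -0.031, 0], [0, 0, 0]], [1, [0.054, -0.044, 0], [0, 0, 0]], [1, [0.065, -0.057, 0], [0, 0, 0]], [1, [0.074, -0.072, 0], [0, 0, 0]], [1, [0.083, -0.087, 0], [0, 0, 0]], [1, [0.09, -0.103, 0], [0, 0, 0]], [1, [0.09, -0.103, 0], [0, 0, 0]], [1, [0.09, -0.103, 0], [0, 0, 0]]]'

```text
clock: 22.7
tcp_pos: [0.5848, 0.0138, 0.0779]
ee_rot: [3.14, -0.001, -0.337]
wrist_force: [4.3, -3.4, 4.7]
opening: 0.0177
```

```bash
python3 e5.py g10
```

```text
22.7 [0.5848 0.0138 0.0779] [ 3.14e+00 -1.00e-03 -3.37e-01] [ 4.3 -3.4  4.7] 0.0177
stand r,th deg 0.04075375984393123 -21.489677403661553
needle (np.float64(335.20193767716546), np.float32(0.3685186)) (np.float64(253.96082829729434), np.float32(0.29205903))
```

Request:
arm_command --targets '[[1, [0.006, -0.017, 0], [0, 0, 0]], [1, [0.01, -0.034, 0], [0, 0, 0]], [1, [0.012, -0.051, 0], [0, 0, 0]], [1, [0.013, -0.068, 0], [0, 0, 0]], [1, [0.013, -0.086, 0], [0, 0, 0]], [1, [0.011, -0.103, 0], [0, 0, 0]], [1, [0.007, -0.12, 0], [0, 0, 0]], [1, [0.002, -0.137, 0], [0, 0, 0]], [1, [0.002, -0.137, 0], [0, 0, 0]], [1, [0.002, -0.137, 0], [0, 0, 0]]]'

```text
clock: 23.8
tcp_pos: [0.5945, 0.0405, 0.0779]
ee_rot: [-3.141, -0.002, -0.337]
wrist_force: [5.9, -0.2, 2.9]
opening: 0.0178
```

```bash
python3 e5.py g11
```

```text
23.8 [0.5945 0.0405 0.0779] [-3.141e+00 -2.000e-03 -3.370e-01] [ 5.9 -0.2  2.9] 0.0178
stand r,th deg 0.040597704061077204 19.448937211423374
needle (np.float64(197.22038170188296), np.float32(0.22336002)) (np.float64(276.9996795442195), np.float32(0.30941027))
```

View pics/g10t.png

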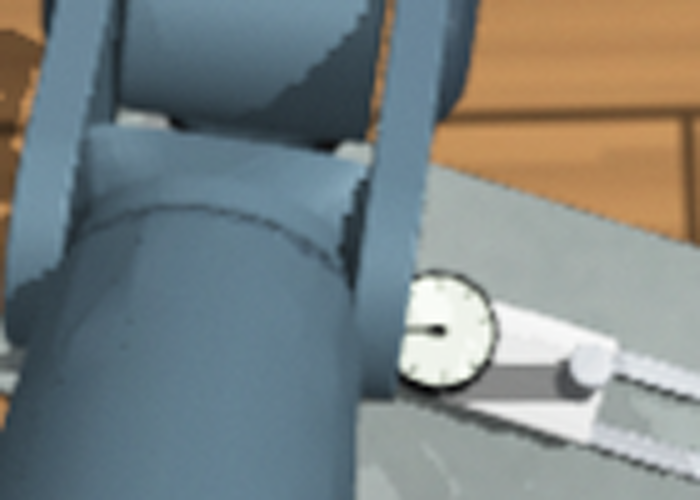

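View pics/g11t.png

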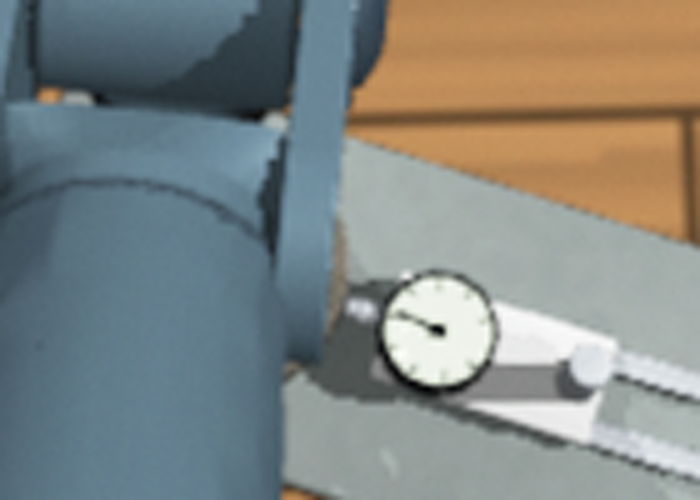

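The needle returns to 277.0° after the full turn (276.9° at the start), so the indicator hasn't shifted. Now I'll fit the circle and the needle curve.

```bash
cat > fit.py <<'E'
from h import *
from scipy.optimize import least_squares
P=np.array([[.5945,.0400],[.5842,.0668],[.5600,.0796],[.5339,.0742],[.5169,.0538],[.5165,.0274],[.5330,.0063],[.5601,.0004],[.5848,.0138],[.5945,.0405]])
N=np.array([276.88,273.02,245.25,207.09,181.75,168.10,np.nan,np.nan,253.96,277.0])
f=least_squares(lambda q:np.hypot(P[:,0]-q[0],P[:,1]-q[1])-.040,[.554,.040]); C=f.x; print('axis',C,'res mm',np.round(f.fun*1e3,2))
d=P-C; th=np.degrees(np.arctan2(d@Y,d@X)); print(np.round(th,1))
ok=~np.isnan(N)
def model(q,t): # exact offset circle
    a=np.radians(t-q[0]); e=q[2]; r=e*np.cos(a)+np.sqrt(.055**2-(e*np.sin(a))**2); return q[1]+(r-.055)/.016*300
for free in (0,1):
    g=least_squares(lambda q:model([q[0],q[1],q[2] if free else .003],th[ok])-N[ok],[34,223,.003],x_scale=[1,1,1e-4]); print(g.x,np.round(g.fun,1))
# one second: image-only re-read with several centres
base=np.array([.5143,-.0726])+.0216*Y
t=grab_frame('top')
for k in range(-1,2):
  for l in range(-1,2):
    row=[]
    for nme in ('g2t','g3t','g4t','g5t','g6t','g7t','g10t','g11t'):
        im=cv2.imread(f'pics/{nme}.png'); im=cv2.resize(im,None,fx=.2,fy=.2,interpolation=cv2.INTER_AREA)
        D=dict(t); D['frame']=np.zeros((480,640,3),np.uint8); D['frame'][205:305,265:405]=im[:,:,::-1]
        row.append(needle(D,base+.001*k*X+.001*l*Y)[0])
    row=np.array(row); tt=th[[0,1,2,3,4,5,8,9]]
    g=least_squares(lambda q:model(q,tt)-row,[34,223,.003],x_scale=[1,1,1e-4])
    print(k,l,np.round(g.x,4),'rms',round(np.sqrt(np.mean(g.fun**2)),2),np.round(row,0))
E
python3 fit.py
```

```text
axis [0.55450291 0.03998149] res mm [-0.    0.01 -0.   -0.06  0.06  0.03 -0.04 -0.02  0.04  0.  ]
[  19.3   61.4  101.4  140.3  179.1 -142.4 -103.3  -62.7  -21.6   20. ]
[3.55939799e+01 2.23902988e+02 3.00000000e-03] [ 0.9  1.3  0.5  1.1 -3.6 -0.4 -0.6  1. ]
[3.49515243e+01 2.24296857e+02 2.92204917e-03] [ 0.1  0.1 -0.3  1.3 -2.4  1.5 -0.4  0.1]
-1 -1 [3.591150e+01 2.308566e+02 3.000000e-03] rms 1.71 [283. 280. 254. 215. 188. 173. 262. 283.]
-1 0 [3.539290e+01 2.274062e+02 3.200000e-03] rms 1.25 [284. 280. 251. 210. 181. 167. 260. 284.]
-1 1 [3.460230e+01 2.240537e+02 3.300000e-03] rms 1.13 [284. 280. 248. 204. 175. 160. 258. 285.]
0 -1 [3.570550e+01 2.275373e+02 2.700000e-03] rms 1.25 [276. 273. 248. 213. 188. 174. 256. 276.]
0 0 [3.480980e+01 2.243104e+02 2.900000e-03] rms 1.07 [277. 273. 245. 207. 182. 168. 254. 277.]
0 1 [3.406660e+01 2.210671e+02 3.100000e-03] rms 1.28 [278. 273. 242. 201. 175. 162. 252. 278.]
1 -1 [3.484080e+01 2.244888e+02 2.500000e-03] rms 1.01 [269. 266. 242. 210. 188. 176. 250. 269.]
1 0 [3.387560e+01 2.213546e+02 2.700000e-03] rms 1.14 [270. 266. 239. 204. 182. 170. 249. 270.]
1 1 [3.313020e+01 2.181684e+02 2.900000e-03] rms 1.54 [271. 267. 236. 198. 175. 164. 247. 272.]
```

The fitted peak is at a crank angle of 35° ± 1°, about axis (0.5545, 0.0400), with circle residuals under 0.06 mm. It moves by only about a degree under the dial-centre assumption. I'll go from 20.0° to 35.2°, continuing in the same direction.

Request:
arm_command --targets '[[1, [-0.003, -0.01, 0], [0, 0, 0]], [1, [-0.007, -0.019, 0], [0, 0, 0]], [1, [-0.011, -0.028, 0], [0, 0, 0]], [1, [-0.017, -0.037, 0], [0, 0, 0]], [1, [-0.021, -0.043, 0], [0, 0, 0]], [1, [-0.0245, -0.047, 0], [0, 0, 0]], [1, [-0.0245, -0.047, 0], [0, 0, 0]], [1, [-0.0245, -0.047, 0], [0, 0, 0]], [1, [-0.0245, -0.047, 0], [0, 0, 0]], [1, [-0.0245, -0.047, 0], [0, 0, 0]]]'

```text
clock: 24.95
tcp_pos: [0.5929, 0.051, 0.0779]
ee_rot: [-3.141, -0.002, -0.337]
wrist_force: [6.3, 0.2, 4.1]
opening: 0.0177
```

```bash
sed -i 's/\[.5539,.0404\]/[.5545,.0400]/' e5.py; python3 e5.py h1
```

```text
24.95 [0.5929 0.051  0.0779] [-3.141e+00 -2.000e-03 -3.370e-01] [6.3 0.2 4.1] 0.0177
stand r,th deg 0.0400025776771045 35.29599102804682
needle (np.float64(39.77707282954801), np.float32(0.1687107)) (np.float64(279.68592485925967), np.float32(0.4198779))
```

View pics/h1t.png

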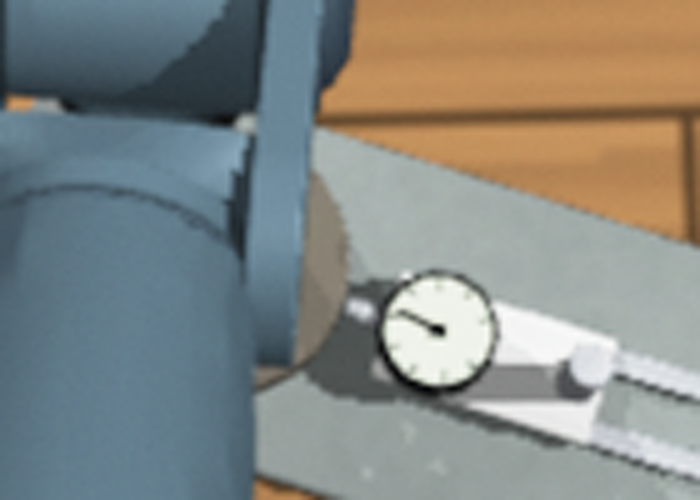

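The needle reads 279.7°, matching the predicted maximum of 280°. I'll open and lift straight up.

Request:
arm_command --targets '[[0.8, [0, 0, 0], [0, 0, 0]], [0.7, [0, 0, 0], [0, 0, 0]], [0.6, [0, 0, 0], [0, 0, 0]], [0.5, [0, 0, 0], [0, 0, 0]], [0.4, [0, 0, 0], [0, 0, 0]], [0.4, [0, 0, -0.05], [0, 0, 0]], [0.4, [0, 0, -0.15], [0, 0, 0]], [0.4, [0, 0, -0.25], [0, 0, 0]], [0.4, [0, 0, -0.38], [0, 0, 0]], [0.4, [0, 0, -0.5], [0, 0, 0]]]'

```text
clock: 26.05
tcp_pos: [0.5923, 0.0507, 0.1792]
ee_rot: [-3.141, -0.0, -0.337]
wrist_force: [0.5, 0.2, 1.1]
opening: 0.0564
```

Request:
arm_command --targets '[[0.4, [0, -0.1, -0.1], [0, 0, 0]], [0.4, [0, -0.2, -0.2], [0, 0, 0]], [0.4, [0, -0.3, -0.2], [0, 0, 0]], [0.4, [0, -0.4, -0.2], [0, 0, 0]], [0.4, [0, -0.5, -0.2], [0, 0, 0]], [0.4, [0, -0.6, -0.2], [0, 0, 0]], [0.4, [0, -0.7, -0.2], [0, 0, 0]], [0.4, [0, -0.8, -0.2], [0, 0, 0]], [0.4, [0, -0.9, -0.2], [0, 0, 0]], [0.4, [0, -1, -0.2], [0, 0, 0]]]'

```text
clock: 27.05
tcp_pos: [0.6587, 0.2408, 0.2173]
ee_rot: [3.141, 0.0, -0.337]
wrist_force: [0.3, -0.6, 0.3]
opening: 0.0567
```

```bash
python3 e5.py h2
```

```text
27.05 [0.6587 0.2408 0.2173] [ 3.141  0.    -0.337] [ 0.3 -0.6  0.3] 0.0567
stand r,th deg 0.22623771110725416 81.84673097678207
needle (np.float64(277.4632138455084), np.float32(0.117647894)) (np.float64(279.2702872861639), np.float32(0.3955033))
```

View pics/h2t.png

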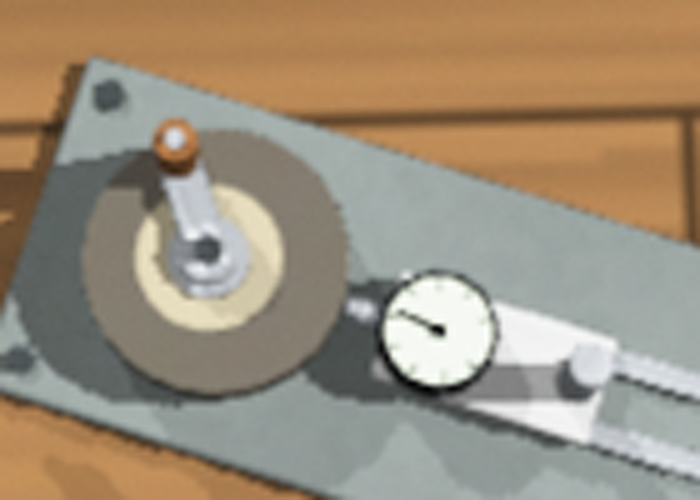

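View pics/h2.png

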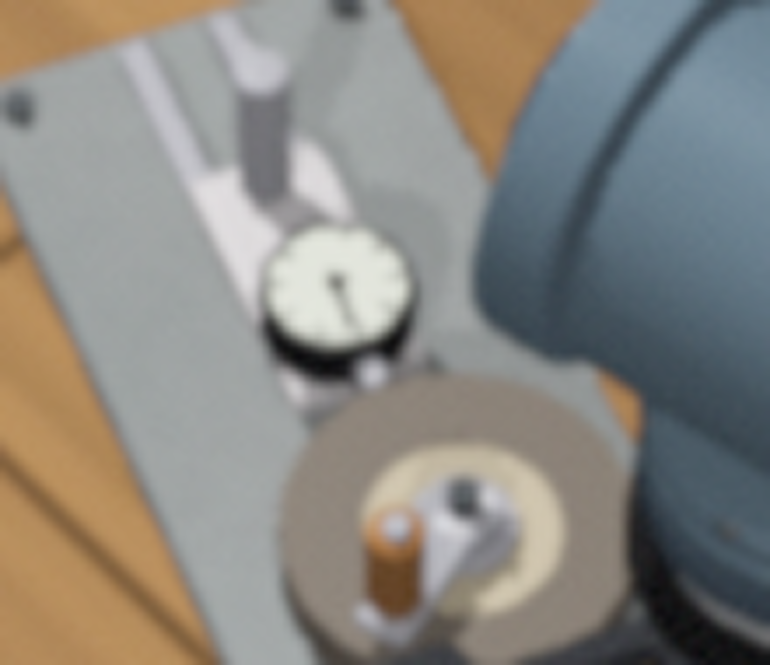

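After release, the top view still shows 279.3°, with the needle tip at zoomed (400,312). The grip cap is at zoomed (175,138) and the arm is well clear. As a check, I'll work out the crank angle and the wheel's offset from the picture.

Run:
```python
from h import *
t=grab_frame('top'); z=lambda x,y:((x+.5)/5-.5+265,(y+.5)/5-.5+205)
C=np.array([.5545,.0400])
q=onz(t,*z(175,138),.1145)[:2]-C; print('crank',np.hypot(*q),np.degrees(np.arctan2(q@Y,q@X)))
n=onz(t,*z(207,249),.0761)[:2]; print('nut',n,(n-C)@X,(n-C)@Y)
f=t['frame'].astype(int); m=(f[:,:,0]-f[:,:,2]>5)&(f[:,:,0]-f[:,:,2]<45)&(f[:,:,0]>80)&(f[:,:,0]<160)
roi=np.zeros(m.shape,np.uint8); roi[215:300,270:345]=1
cs,_=cv2.findContours((m&(roi>0)).astype(np.uint8),cv2.RETR_EXTERNAL,cv2.CHAIN_APPROX_NONE); c=max(cs,key=cv2.contourArea)
P=np.array([onz(t,u,v,.056)[:2] for u,v in c[:,0]])
from scipy.optimize import least_squares
g=least_squares(lambda p:np.hypot(*(P-p[:2]).T)-.055,[*C],loss='soft_l1',f_scale=.001); o=g.x-n
print('wheel centre',g.x,'offset from nut in stand mm',o@X*1e3,o@Y*1e3,np.median(np.abs(g.fun)))
s=get_state();print(s['clock'],s['wrist_force'])
```

```text
crank 0.039331877817648735 36.81176284252034
nut [0.55399388 0.04102879] -0.0008172812524045331 0.0008041617644743071
wheel centre [0.55144597 0.03660167] offset from nut in stand mm -0.9442718183902982 -5.020016737433754 0.00482307352028093
27.2 [-0.57747861  0.26200982 -0.50820544]
```

```bash
python3 -c "
from cell import *; s=get_state(); print(s['clock'],abs(s['joint_velocities']).max()); print(hand_in())"
```

```text
27.2 0.026023735176351134
the job is handed in; nothing more can be done
None
```

I slid the indicator in by its post to about 8.2 mm of plunger travel and turned the wheel just over one full turn by its grip. The high spot is now under the plunger, and the job was handed in at 27.2 s of the 64 s allowed.

**Contact:** The needle followed a smooth curve between about 2.5 mm and 8.5 mm, so the plunger kept pressing and never bottomed out. It read 276.9° at the start and 277.0° after the turn, so the indicator did not shift. The gripper hid the dial in both cameras at crank angles of about 257° and 297°, so contact there is inferred from the fit.

**High spot:** The fit put the peak at a crank angle of 35° ± 1°, and I stopped at 35.3°. The needle read 279.7° there, against a predicted 280°, and 279.3° after letting go.

**Checks that were weaker or disagreed:**
- The final picture put the crank at 36.8°, 1.5° from the arm's value and within picture accuracy.
- The wheel outline showed the offset towards the plunger, as it should, but at 5 mm instead of 3 mm. That outline fit was poor and I did not rely on it.

The wrist force stayed under about 10 N at every reading. The arm kept well clear of the jar, block and ring box, but I did not re-measure them at the end.

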